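# Pin the rocker into its clevis on the model arm bracket

## Task

The yellow rocker bar is already lying between the two ears of the grey printed bracket with its hole under theirs. Take the red-knobbed long hinge pin out of the white rack and push it straight down through the upper ear, the rocker and the lower ear until its knob sits on the upper ear, keeping hold of it until it is down; then let go. Leave the short blue-knobbed pin in the rack.

Things in the scene. Friction and masses are not known exactly. Their poses are not given: they have to be found in the camera images.
- long_pin_grip (a point): Centre of the long pin's red knob (cylinder, 36 mm diameter, 46 mm tall), half-way up; z up along the pin. Loose, 70 g. A steel shaft of 14 mm diameter runs 66 mm down from the knob, its last 12 mm tapering to a 6 mm tip (tip 89 mm below this point). It hangs in an 18 mm hole of the white rack, knob resting on the rack's top, 85 mm above the table. Grip the knob from above, any yaw.
- ear_hole (a point): Centre of the hole's mouth on the top face of the fixed grey bracket's upper ear, 90 mm above the table; z up. Hole 22 mm wide, mouth chamfered 4 mm; ear 12 mm thick, then a 16 mm gap, then a 14 mm lower ear with the same hole in line, 38 mm of free space below. A wall joins the ears on this frame's -x side, not above the ear. Pin home: its knob's centre is 23 mm above this point.
- rocker_eye (a point): Centre of the 24 mm round hole in the middle of the yellow rocker bar, half-way through it. The bar is 150 mm long (its y axis), 40 mm wide, 12 mm thick, loose, and lies flat on the lower ear, 4 mm under the upper ear, sticking out on both sides. Its hole starts within about 2 mm of the ears' axis.
- short_pin_grip (a point): Centre of the short pin's blue knob (the wrong pin): the same 36 mm by 46 mm knob, but a shaft only 30 mm long, too short to reach the lower ear. It hangs in the rack's other hole, 110 mm from the red one.
Things that resemble listed ones, but are neither listed nor needed, are in the scene too. What is meant by the part that bears long_pin_grip is not purple, and is the larger of those in its own colour.

How it is judged:
By the outcome, as a careful person would: the job done as asked, in the order asked, and still so for the second after the job is handed in, with the robot touching nothing.
It also fails if it takes over 42 s, if anything falls off the work surface, if the arm or the gripper's body presses on something with over 40 N, if the wrist force passes 120 N, or if a joint passes its speed limit or range.

## Robot

A 6-joint arm with a two-finger parallel gripper is mounted at the origin on the work surface. World frame = base frame: x ahead of the robot, y to its left, z up, the work surface at z = 0. Lengths are in m, angles in rad, forces in N, time in s.
With the tool pointing down it reaches from about 0.35 to 0.85 m from the base axis. Payload 8.1 kg.
Tool frame: the origin (TCP) lies midway between the tips of the shut fingers; the grasp point (between the pads) lies 19 mm behind it (robot.grip_point_offset is the distance from the TCP to the grasp point, in m); z points along the fingers, y is the line along which they close (so a half turn about z gives the same grasp; the last joint's range is limited). The gripper opens to 93 mm and grips with 3 to 60 N. Pads are 15 mm wide; open, the fingers measure 128 mm over their backs; the gripper's body (75 mm by 188 mm) begins 65 mm behind the grasp point.
Start: joints at [-1.429, 0.13, 1.488, -0, 1.523, -0.085], TCP at [0.135, -0.585, 0.219] pointing down, gripper open.
Joint ranges: [-2.96, 2.96], [-0.89, 2.26], [0.02, 2.5], [-1.34, 4.48], [0, 2.73], [-2.66, 2.66]. Speed limits (rad/s): [2.39, 2.39, 2.79, 3.14, 3.14, 3.14].

## Interface

Orientations are given as a rotation vector (axis times angle).
In Python, from plant import robot, read_camera, job gives the robot as it stands.
- The arm moves only by the shell command python3 -m inch 'ROWS' [FORCE]. ROWS is JSON, one flat list of numbers, 5 for each row, row after row: the shift along the world's x, y, z in mm, then the turn about the world's z in degrees, then the opening in per cent of the stroke, from 0 (shut) to 100 (fully open). In form: [dx, dy, dz, yaw, hand, dx, dy, dz, yaw, hand, ...]. A call has 1 to 10 rows; each row is the pose to reach, as a shift and turn from the pose commanded when the call began; what a row does not reach only later rows make up. A row lasts 1/12 s, in which the tool goes at most 41.7 mm and 7.16 degrees, less where a joint would pass 70% of its speed; a pose out of reach is approached as far as the arm can. A call with a gripper value outside its range is refused whole. The fingers move at their own pace and stop on an object; FORCE is the grip in N (left out, the last holds). Time passes only in rows, so rows that repeat a pose let the fingers close. It gives the time, the measured TCP pose, the force, the opening and the grip force at its end, in the units of the state.
- robot.read_state(): the state, without advancing time (a new reading comes with each control period).
- read_camera(name): name is "side" or "top"; returns a dict with "image" (400x640x3 uint8, blue, green, red), "K" (3x3 intrinsics, pixels), "D" ([k1, k2, p1, p2, k3] as OpenCV has them; the pictures are not rectified), "extrinsics" (4x4, takes a point from world to camera coordinates). Camera axes: x right, y down, z forward; pixel columns grow to the right and rows downward; lengths in m; the calibration is good to about 2 mm. A picture is of the moment at which its call begins. There is no depth.
- job.close_job(): hands the job in; it is judged then, once.
The state is a dict: "t": time; "q": joint angles; "dq": joint speeds; "joint_torque": joint torques, N m; "tool_pos": TCP position; "orientation": TCP orientation; "force": force on the tool from outside, world axes, zero at the start; "wrist_torque": the same for the moment, N m; "opening": finger opening in m; "gripper_force": force on a finger pad.
Only numpy, scipy, OpenCV 4.12 (cv2) and the standard library are available. Lean on these libraries where they do the work, as an engineer would, in place of code of your own. Each camera call takes 0.05 s, during which the arm holds its last target. There are 200 camera calls.

## Working session

There is one attempt and no reset: what is moved stays moved. The work goes in short steps, Python scripts to look and compute and a shell command to move; the robot and the scene stay as the last step left them, time stands still between calls to the robot, and variables do not carry over. Pictures are saved under pics/ and viewed, at most 10 in all, crops included, and the job is handed in when it is done.

```bash
mkdir -p pics; ls; cat > h.py <<'E'
import numpy as np, cv2
from plant import robot, read_camera, job
def grab(n,save=None):
    c=read_camera(n)
    if save: cv2.imwrite('pics/'+save,c['image'])
    return c
def ray(c,uv):
    K=np.array(c['K'],float);D=np.array(c['D'],float);E=np.array(c['extrinsics'],float)
    p=cv2.undistortPoints(np.array([[uv]],float),K,D)[0,0]
    R=E[:3,:3];o=-R.T@E[:3,3];d=R.T@np.array([p[0],p[1],1]);return o,d/np.linalg.norm(d)
def onz(c,uv,z):
    o,d=ray(c,uv);return o+d*(z-o[2])/d[2]
def tri(rs):
    A=np.zeros((3,3));b=np.zeros(3)
    for o,d in rs:
        P=np.eye(3)-np.outer(d,d);A+=P;b+=P@o
    x=np.linalg.solve(A,b);return x,[np.linalg.norm((np.eye(3)-np.outer(d,d))@(x-o)) for o,d in rs]
def proj(c,X):
    E=np.array(c['extrinsics'],float);return cv2.projectPoints(np.array([X],float),cv2.Rodrigues(E[:3,:3])[0],E[:3,3],np.array(c['K'],float),np.array(c['D'],float))[0][0,0]
E
python3 - <<'E'
from h import *
for n in('top','side'):
    c=grab(n,n+'0.png');o,d=ray(c,(320,200));print(n,o,d)
E
```

```text
pics
top [0.41429663 0.02085637 1.02348591] [ 0.14310428  0.00818982 -0.98967373]
side [ 0.2018268  -0.50718427  0.71329797] [ 0.40261676  0.62717992 -0.66674215]
```

View pics/top0.png

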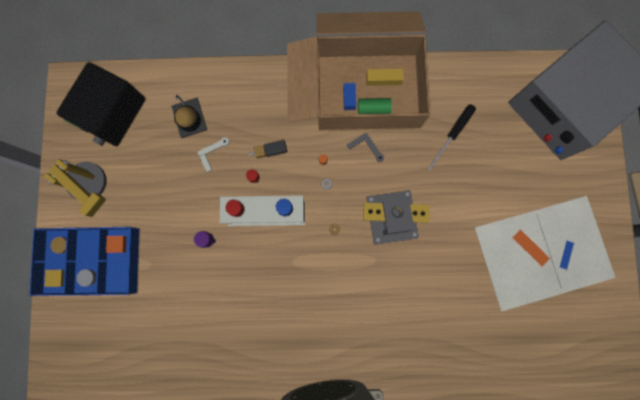

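View pics/side0.png

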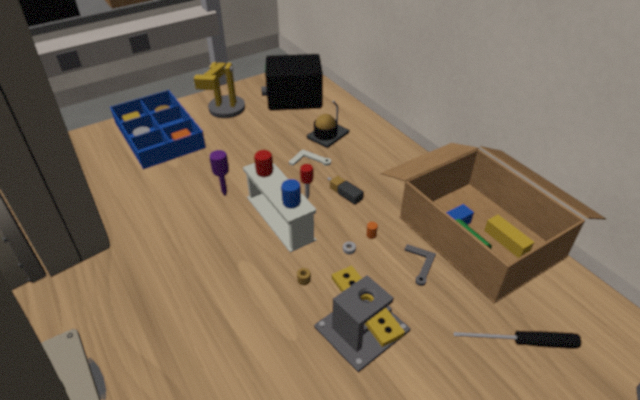

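Top view: the red candidates are the rack knob at (235,208), a smaller red pin standing at (252,175) and the purple pin at (203,240). The one meant is (235,208), because it is red, the larger, and sits in the white rack with the blue one at (284,207). The bracket is near (393,216). I'll confirm in a crop and measure.

```bash
python3 - <<'E'
from h import *
t=grab('top');s=grab('side')
def blobs(c,hr,lo=90):
    h=cv2.cvtColor(c['image'],cv2.COLOR_BGR2HSV)
    m=np.zeros(h.shape[:2],np.uint8)
    for a,b in hr: m|=cv2.inRange(h,(a,lo,40),(b,255,255))
    n,l,st,ce=cv2.connectedComponentsWithStats(m)
    return [(st[i].tolist(),ce[i].round(1).tolist()) for i in range(1,n) if st[i][4]>40]
for n,c in(('top',t),('side',s)):
    print(n,'red',blobs(c,[(0,4),(172,180)],150));print('blue',blobs(c,[(105,125)],150));print('yel',blobs(c,[(20,32)],150))
for uv in((235,208),(284,207),(252,175)): print(uv,onz(t,uv,.131))
print('ear',onz(t,(397,212),.09),onz(s,(367,296),.09))
a=cv2.resize(t['image'][150:260,190:300],None,fx=3.6,fy=3.6,interpolation=2)
b=cv2.resize(t['image'][170:260,350:440],(396,396),interpolation=2)
d=cv2.resize(s['image'][250:350,310:410],(396,200*2-4),interpolation=2)
cv2.imwrite('pics/c1.png',np.hstack([a[:396,:396],b]));cv2.imwrite('pics/c2.png',d)
E
```

```text
top red [([246, 170, 13, 12, 114], [252.1, 175.5]), ([226, 201, 17, 15, 192], [234.4, 207.8])]
blue [([344, 84, 11, 25, 261], [349.2, 95.8]), ([277, 200, 15, 15, 180], [283.9, 207.0]), ([31, 228, 107, 67, 5272], [85.5, 260.7]), ([561, 242, 12, 26, 145], [566.2, 254.6])]
yel [([367, 69, 36, 16, 514], [384.5, 76.5]), ([57, 160, 35, 18, 111], [72.1, 168.4]), ([45, 166, 59, 50, 804], [75.5, 190.7]), ([364, 204, 20, 16, 263], [373.1, 211.8]), ([412, 205, 17, 17, 213], [420.6, 212.9]), ([46, 271, 16, 14, 214], [53.7, 277.7])]
side red [([255, 150, 17, 26, 341], [263.2, 162.5]), ([301, 164, 12, 19, 177], [306.1, 172.9])]
blue [([111, 91, 93, 76, 3606], [158.0, 129.0]), ([282, 180, 17, 27, 389], [290.6, 192.9]), ([449, 205, 24, 19, 242], [461.6, 213.4])]
yel [([195, 63, 40, 43, 761], [216.0, 80.6]), ([123, 112, 16, 8, 63], [130.0, 115.4]), ([485, 215, 49, 43, 1040], [508.2, 235.6]), ([332, 266, 29, 25, 386], [345.1, 277.4]), ([361, 294, 12, 7, 54], [366.6, 296.5]), ([366, 308, 39, 38, 777], [384.5, 327.3])]
(235, 208) [0.52968799 0.21291192 0.131     ]
(284, 207) [0.52967686 0.10642632 0.131     ]
(252, 175) [0.60176848 0.17606002 0.131     ]
ear [ 0.51834188 -0.14445826  0.09      ] [ 0.51863906 -0.14909137  0.09      ]
```

View pics/c1.png

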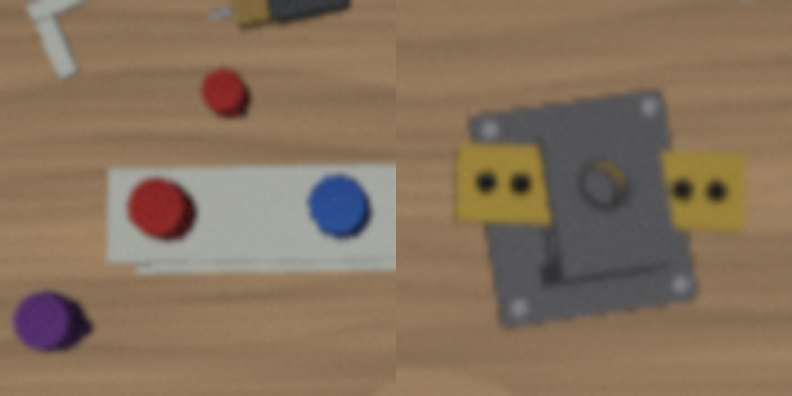

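View pics/c2.png

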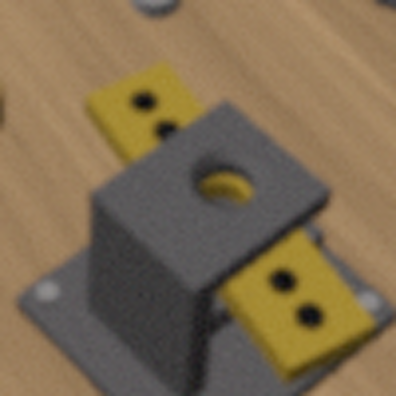

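The crops confirm it: the big red knob sits in the rack's left hole (top face about (233.5,207)), and the free red pin is clearly smaller. The ear hole is at about (396.9,211.7) in the top view and (365.7,295.6) in the side view.

```bash
python3 - <<'E'
from h import *
from scipy.spatial.transform import Rotation as R
t=grab('top');s=grab('side');st=robot.read_state()
print('knob',onz(t,(233.6,207.1),.131),onz(s,(263.2,162.5),.108),'triang',tri([ray(t,(234.0,207.4)),ray(s,(263.2,162.5))]))
print('ear',onz(t,(396.9,211.7),.09),onz(s,(365.7,295.6),.09),tri([ray(t,(396.9,211.7)),ray(s,(365.7,295.6))]))
print(st['t'],st['tool_pos'],R.from_rotvec(st['orientation']).as_matrix().round(3),st['opening'],robot.grip_point_offset,st['force'])
E
```

```text
knob [0.53171943 0.2159797  0.131     ] [0.53236226 0.21917749 0.108     ] triang (array([0.53368284, 0.22063843, 0.10661017]), [np.float64(0.0005974829471471181), np.float64(0.0005974829471472202)])
ear [ 0.51902688 -0.14426203  0.09      ] [ 0.51739492 -0.14738156  0.09      ] (array([ 0.51949038, -0.14499349,  0.0858626 ]), [np.float64(7.705499484276104e-07), np.float64(7.705499483662685e-07)])
0.3 [ 0.13491031 -0.58444191  0.21826003] [[ 0.974  0.225 -0.   ]
 [ 0.225 -0.974  0.001]
 [ 0.    -0.001 -1.   ]] 0.09284026556438227 0.0188 [ 0.26196484 -0.00504547 -0.22642572]
```

```bash
python3 -m inch '[300,280,0,0,100,300,280,0,0,100,300,280,0,0,100,300,280,0,0,100,300,280,0,0,100,300,280,0,0,100,300,280,0,0,100,300,280,0,0,100,300,280,0,0,100,300,280,0,0,100]'
```

```text
t: 1.13
tool_pos: [0.4366, -0.3024, 0.2189]
orientation: [3.121, 0.357, 0.001]
force: [-0.2, -0.1, 0.4]
opening: 0.0931
gripper_force: 0.0
```

```bash
python3 -m inch '[77,416,0,0,100,77,416,0,0,100,77,416,0,0,100,77,416,0,0,100,77,416,0,0,100,77,416,0,0,100,77,416,0,0,100,77,416,0,0,100,77,416,0,0,100,77,416,0,0,100]'; python3 -m inch '[20,106,-20,-6,100,20,106,-20,-13,100,20,106,-20,-13,100,20,106,-20,-13,100,20,106,-20,-13,100]'; python3 -c "
from h import *
t=grab('top','a1.png');s=grab('side','a2.png')
st=robot.read_state();print(st['t'],st['tool_pos'])
cv2.imwrite('pics/a.png',np.hstack([cv2.resize(t['image'][120:270,150:350],(400,300)),cv2.resize(s['image'][60:210,160:360],(400,300))]))"
```

```text
t: 1.97
tool_pos: [0.5107, 0.1073, 0.2189]
orientation: [3.121, 0.356, 0.001]
force: [0.2, -0.2, -0.0]
opening: 0.0934
gripper_force: 0.0
t: 2.38
tool_pos: [0.5302, 0.2124, 0.1977]
orientation: [3.141, 0.005, -0.002]
force: [0.5, -0.8, 0.8]
opening: 0.0933
gripper_force: 0.0
2.4833 [0.53069428 0.21056621 0.19859099]
```

View pics/a.png

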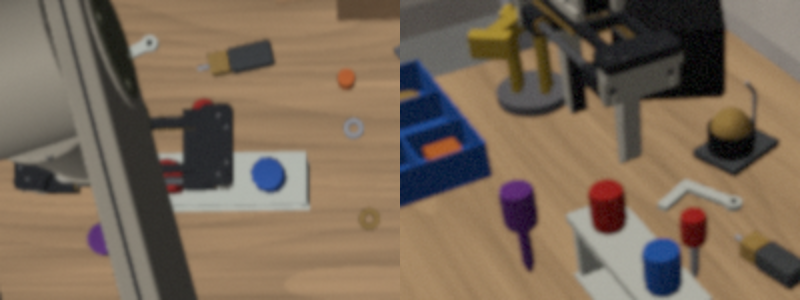

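The side view shows the open hand standing above and behind the red knob at (605,205), with the fingers clear. I'll descend and grip.

```bash
python3 -m inch '[1,6,-40,0,100,1,6,-75,0,100,1,6,-95,0,100,1,6,-104,0,100,1,6,-104,0,100,1,6,-104,0,100]' ; python3 -m inch '[0,0,0,0,25,0,0,0,0,25,0,0,0,0,25,0,0,0,0,25,0,0,0,0,25,0,0,0,0,25,0,0,0,0,25]' 30
```

```text
t: 2.98
tool_pos: [0.5324, 0.2163, 0.0957]
orientation: [-3.141, 0.002, -0.001]
force: [0.2, 0.1, 0.7]
opening: 0.0931
gripper_force: 0.0
t: 3.57
tool_pos: [0.5318, 0.2171, 0.0947]
orientation: [-3.142, -0.0, -0.0]
force: [0.2, -0.3, 1.0]
opening: 0.0512
gripper_force: 0.0
```

```bash
python3 -m inch '[0,0,0,0,20,0,0,0,0,20,0,0,0,0,20,0,0,0,0,20,0,0,0,0,20,0,0,0,0,20]' 30; python3 -m inch '[0,0,15,0,20,0,0,45,0,20,0,0,80,0,20,0,0,105,0,20,0,0,105,0,20]'
```

```text
t: 4.07
tool_pos: [0.5317, 0.2171, 0.0946]
orientation: [-3.142, 0.0, 0.0]
force: [-0.6, 0.5, -1.1]
opening: 0.0356
gripper_force: 30.0
t: 4.48
tool_pos: [0.535, 0.218, 0.2069]
orientation: [-3.139, 0.0, -0.015]
force: [1.0, 0.7, 0.9]
opening: 0.0356
gripper_force: 30.0
```

Gripped. I'll lift clear of the blue knob and carry the pin to the bracket.

```bash
python3 -m inch '[0,0,40,0,20,-12,-40,40,0,20,-12,-330,40,0,20,-12,-330,40,0,20,-12,-330,40,0,20,-12,-330,40,0,20,-12,-330,40,0,20,-12,-330,40,0,20,-12,-330,40,0,20,-12,-330,40,0,20]'; python3 -m inch '[-2,-33,0,0,20,-2,-33,-30,0,20,-2,-33,-57,0,20,-2,-33,-57,0,20,-2,-33,-57,0,20,-2,-33,-57,0,20]';  python3 -c "
from h import *
t=grab('top','b1.png');s=grab('side','b2.png')
st=robot.read_state();print(st['t'],st['tool_pos'],st['orientation'])
cv2.imwrite('pics/b.png',np.hstack([cv2.resize(t['image'][170:260,350:440],(396,396),interpolation=2),cv2.resize(s['image'][230:330,310:410],(396,396),interpolation=2)]))"
```

```text
t: 5.32
tool_pos: [0.5188, -0.1196, 0.2387]
orientation: [3.139, -0.01, -0.002]
force: [-0.3, 0.5, -0.4]
opening: 0.0352
gripper_force: 30.0
t: 5.82
tool_pos: [0.5181, -0.1457, 0.1836]
orientation: [3.141, 0.001, 0.001]
force: [-0.1, 0.3, 0.5]
opening: 0.0355
gripper_force: 30.0
5.9167 [ 0.51896172 -0.14591791  0.18480056] [3.14048732e+00 9.83894125e-04 4.52051418e-03]
```

View pics/b.png

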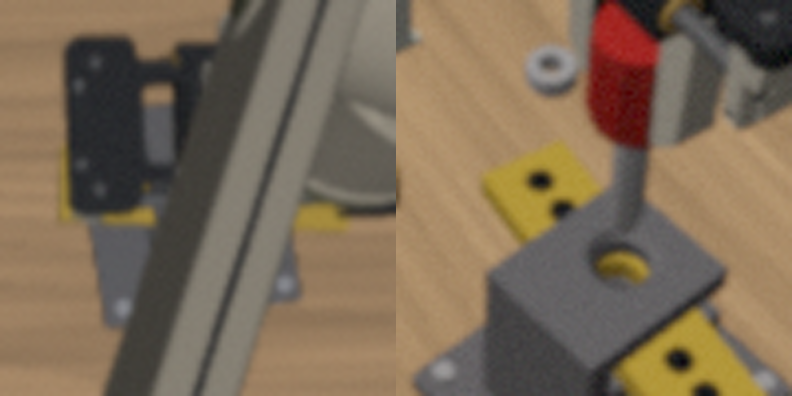

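The side view shows the shaft's tip at crop (627,230), just above the hole mouth at crop (619,261). I'll compare the tip with the projection to cancel the calibration bias.

```bash
python3 - <<'E'
from h import *
s=grab('side');p=np.array(robot.read_state()['tool_pos']);print(p)
tip=p-[0,0,.0756]
print('tip px',proj(s,tip),'at shaft z+.012',proj(s,tip+[0,0,.012]),'at knob bottom',proj(s,tip+[0,0,.066]))
print('ear from side',onz(s,(365.7,295.4),.09),' observed tip ->',onz(s,(367.8,288.1),tip[2]+.0),)
img=s['image'][260:300,350:390]
g=cv2.cvtColor(img,cv2.COLOR_BGR2HSV)
for r in(268,272,276,280,283,285,287,289,291): print(r,g[r-260,:,1][8:30],)
E
```

```text
[ 0.51897693 -0.14595795  0.18479211]
tip px [366.7587814 286.8414659] at shaft z+.012 [367.2650038  281.89361731] at knob bottom [369.68294285 258.22909959]
ear from side [ 0.51762522 -0.14707131  0.09      ]  observed tip -> [ 0.5188691  -0.14876363  0.10919211]
268 [ 99  98 101  96 100 100  82  53  19   3   9  27  28  30  33  70  96  96
  94  94  95  99]
272 [114 100  96  99  96  91  75  40  13  11   3   3   4  19  36  73 103 104
  98 105 101  97]
276 [172 160 139 116 101  88  59  25  11   3   7  14   3   7  62  92  98 100
 103 101 103 106]
280 [128  81  44  20   3   7   2  11   3  10   7   3  15   4  49  81  87  96
 100 101  97 104]
283 [ 5  3  5  3 10 10  8 11 12  3  3  4  8  8  6  5  5 25 49 76 93 96]
285 [10  5  8  5  3  5 10  8  3  3  7 18 14  6  3  5 13 10  8 15 39 71]
287 [ 3  5  5  3  3  3  5  9  7  3  4 10  3  8  5  3  3  8  5  8  5 14]
289 [ 5  5  6  6  7  3  9  6 11  3  3  5 10  3  5  5  3 13  5  3  5  5]
291 [ 9  0 11 11  8  8 12  8 12  7  7  3  5  5  7 10 10 12  5  3  5  3]
```

Shaft and projection agree within about 0.3 mm, and the hole lies about 1 mm away, well inside the 4 mm clearance. Inserting in stages.

```bash
python3 -m inch '[-1,0,-10,0,20,-1,0,-22,0,20,-1,0,-34,0,20,-1,0,-40,0,20,-1,0,-40,0,20]'
```

```text
t: 6.38
tool_pos: [0.5156, -0.1455, 0.1399]
orientation: [-3.14, 0.0, 0.005]
force: [0.3, -0.2, -2.1]
opening: 0.0356
gripper_force: 30.0
```

```bash
python3 -m inch '[0,0,0,0,20,0,0,-6,0,20,0,0,-12,0,20,0,0,-18,0,20,0,0,-18,0,20]';python3 -c "
from h import *
s=grab('side')
st=robot.read_state();print(st['t'],st['tool_pos'],st['orientation'],st['force'])
cv2.imwrite('pics/d.png',cv2.resize(s['image'][210:350,290:430],(560,560),interpolation=2))"
```

```text
t: 6.8
tool_pos: [0.5158, -0.1456, 0.1229]
orientation: [-3.141, 0.0, 0.004]
force: [-0.2, -0.4, -0.8]
opening: 0.0357
gripper_force: 30.0
6.85 [ 0.51600886 -0.14563057  0.12349615] [-3.14084310e+00  1.77904723e-04  2.93701662e-03] [-0.26487659 -0.9154252  -0.54587457]
```

View pics/d.png

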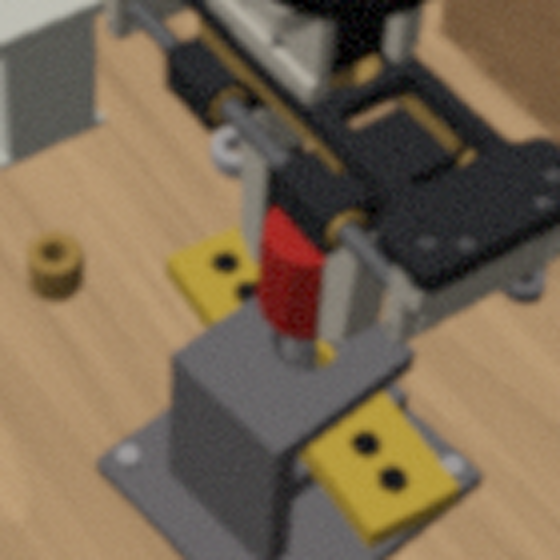

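The shaft is already through both ears with no contact, standing slightly left of the hole's centre, with a yellow sliver at (325,352) on its right. I'll lower it to the seat with a 1–2 mm correction in +x.

```bash
python3 -m inch '[1,0,-4,0,20,2,0,-10,0,20,2,0,-16,0,20,2,0,-21,0,20,2,0,-23,0,20,2,0,-23,0,20]'
```

```text
t: 7.35
tool_pos: [0.5181, -0.1457, 0.1005]
orientation: [-3.141, 0.0, 0.003]
force: [-1.1, -0.2, -1.5]
opening: 0.0355
gripper_force: 30.0
```

```bash
python3 -m inch '[0,0,-1,0,20,0,0,-1,0,20,0,0,-1,0,20]'; python3 -m inch '[0,0,-1,0,20,0,0,-1,0,20]'
```

```text
t: 7.6
tool_pos: [0.5189, -0.146, 0.1009]
orientation: [3.141, -0.0, 0.001]
force: [0.4, -0.7, -0.0]
opening: 0.0355
gripper_force: 30.0
t: 7.77
tool_pos: [0.5189, -0.146, 0.0997]
orientation: [3.141, -0.0, 0.0]
force: [0.1, -0.4, -0.9]
opening: 0.0357
gripper_force: 30.0
```

```bash
python3 -m inch '[0,0,-1,0,20,0,0,-1,0,20,0,0,-1,0,20]'; python3 -m inch '[0,0,-1,0,20,0,0,-1,0,20,0,0,-1,0,20]'
```

```text
t: 8.02
tool_pos: [0.519, -0.146, 0.0996]
orientation: [3.141, -0.0, 0.001]
force: [-2.8, 1.6, 6.0]
opening: 0.0358
gripper_force: 30.0
t: 8.27
tool_pos: [0.5191, -0.146, 0.0995]
orientation: [3.141, 0.0, 0.001]
force: [-6.9, 2.9, 13.6]
opening: 0.0355
gripper_force: 30.0
```

Contact came at the expected height, with upward force building. Releasing and backing off.

```bash
python3 -m inch '[0,0,1,0,40,0,0,1,0,80,0,0,1,0,80,0,0,1,0,80,0,0,1,0,80,0,0,1,0,80,0,0,1,0,80,0,0,1,0,80]'; python3 -m inch '[0,0,20,0,80,0,0,50,0,80,0,0,90,0,80,0,0,130,0,80,-40,-40,130,0,80,-60,-120,130,0,80,-60,-120,130,0,80,-60,-120,130,0,80,-60,-120,130,0,80]'; python3 -c "
from h import *
s=grab('side');t=grab('top')
st=robot.read_state();print(st['t'],st['tool_pos'],st['opening'],st['force'])
cv2.imwrite('pics/e.png',np.hstack([cv2.resize(s['image'][130:350,210:430],(400,400),interpolation=2),cv2.resize(t['image'][150:260,330:440],(400,400),interpolation=2)]))"
```

```text
t: 8.93
tool_pos: [0.5187, -0.1459, 0.0985]
orientation: [-3.142, 0.0, 0.0]
force: [-1.7, 0.5, 0.9]
opening: 0.0735
gripper_force: 0.0
t: 9.68
tool_pos: [0.4575, -0.2687, 0.2286]
orientation: [3.141, -0.007, -0.0]
force: [0.9, -0.1, -0.6]
opening: 0.0743
gripper_force: 0.0
9.7833 [ 0.45871298 -0.26579385  0.22839355] 0.07403981144499724 [ 0.23570084  0.25271384 -0.1014051 ]
```

View pics/e.png

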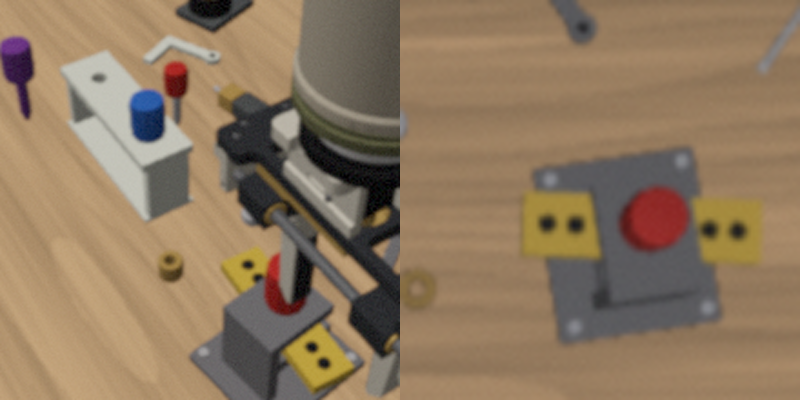

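The red knob sits flush on the upper ear (top crop (655,218), side crop (285,290)). The blue pin is still in the rack, and the hand is clear.

```bash
python3 -c "
from plant import job
print(job.close_job())"
```

```text
the job is handed in; nothing more can be done
None
```

The long red-knobbed pin went straight down through the upper ear, rocker and lower ear until its knob sat on the upper ear, and was then released; the blue pin stayed in the rack and the job was handed in at about 10 s.

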